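# Secure the spice jar in the ratchet keeper

### The job

Secure the jar that stands in the channel of the jar keeper. Raise the keeper's toothed bar by its knob, gently, until you feel it meet the rubber buffer, and let it hang on its pawl; slide the jar gently back along the channel until it is fully home against the back stop; then press the pawl's thumb pad gently and keep it down so that the bar sinks and rests on the jar's cap, and let go. Leave the jar, the funnel and the measuring spoons that stand around the keeper alone.

Things in the scene. Friction and masses are not known exactly. Their poses are not given: they have to be found in the camera images.
- keeper: the jar keeper: fixed white metal tray 200 x 72 mm with a post at its far end. Origin: on the shelf, straight below the jar's home; z up; x runs along the channel from the open front (-x) to the post (+x). Channel: between two low walls, tops 22 mm above the shelf, 58 mm apart, x = -115 to 20 mm. Post 14 x 50 mm, top at z = 150 mm, x = 61 to 75 mm
- seat (a point): the jar's home: the point on the tray's floor, 8 mm above the shelf, where the centre of the jar's underside belongs. The jar then touches the black rubber back stop, an upright face 50 mm wide, 8 to 38 mm above the shelf, 26 mm further along the keeper's x
- collar: steel arm at the post's right (-y) side, 12 mm thick, which carries the rubber buffer; origin where the buffer's lower face is at its highest. The buffer is screwed down from there by 0 to 16 mm, differently each time and not given, and stops the bar's lug: somewhere between 52 and 68 mm of lift, found by feel. It yields about 1 mm per 6 N; more than 25 N spoils it
- bar: steel toothed bar, 300 g, sliding straight up and down before the post. Its origin meets the keeper's origin at its lowest, so its height above that is its lift. It clicks up past the pawl and hangs on a tooth at lifts of 4, 16, 28, 40, 52, 64 mm, sinking to the next lower when let go. Starts at 4 or 16 mm. Raising at 20 mm/s takes up to 11 N; damped: faster takes more
- knob (a point): centre of the black block-shaped knob on top of the bar, to be gripped from above; 30 mm along the keeper's x, 24 mm along its y, 40 mm tall (20 mm above and below this point); moves with the bar
- nose (a point): on the underside of the bar's steel nose (18 mm wide, 12 mm thick), which reaches from the bar towards the robot to 6 mm short of the jar's home centre. It is 78 mm above the shelf at lift 0, so the jar cannot pass until the bar is raised; on the home jar's cap the lift is 22 mm. With the pawl out the bar sinks by itself at 30 to 45 mm/s
- thumb_pad (a point): centre of the top face of the pawl's thumb pad, dark steel 24 x 30 mm, at the keeper's left (+y), about 70 mm above the shelf, 96 mm from the bar. Pressed straight down it takes the pawl out: the bar is free after 9 to 11 mm at about 2 N (a little more under the bar's load); travel ends hard at 18 mm, about 3 N. It springs back when let go. More than 25 N bends it
- pawl: the sprung pawl, a bell crank on a pivot beside the bar; origin at its pivot, 78 mm from the pad's centre along the keeper's y
- jar: the jar to be secured: closed, glass, 52 mm diameter, 92 mm tall, black cap 48 mm wide and 18 mm tall, about 200 g; origin at the centre of its underside. Starts in the channel, on the tray floor, 65 to 80 mm in front of home. Pushing it takes 1 to 3 N; push below half height (it may tip if pushed at the cap), with less than 25 N
- jar5: one of five more jars of the same kind (52 mm diameter, 92 mm tall), standing on the shelf beside the keeper, not in its channel; a bystander, origin at the centre of its underside. The other four stand on the white step rack beyond
- funnel: orange silicone funnel standing mouth down beside the keeper, 72 mm diameter, 70 mm tall; a bystander, origin at the centre of its underside
- spoons: three stainless measuring spoons on a spring clip, lying beside the keeper, about 140 x 110 mm, 15 mm high; a bystander, origin on its underside near its middle
Things that resemble listed ones, but are neither listed nor needed, are in the scene too. What is shaped like the jar but blue is not meant. Leave any blue look-alike of the keeper alone.

How it is judged:
On the way, in this order (a step that is already met when the one before it is completed fails the run):
1. the bar is raised until it meets the buffer (contact force between bar and collar above 1.5 N), for 0.05 s.
2. the bar hangs on its pawl, let go of (z of bar in the frame of keeper above 0.037 m and contact force between the fingers and bar below 0.1 N and contact force between bar and pawl above 1 N and linear speed of bar below 0.01 m/s), for 0.2 s.
3. the jar is home against the back stop while the bar still hangs above it (horizontal distance between jar and seat below 0.005 m and z of jar in the frame of keeper below 0.011 m and angle between jar's own z axis and vertical below 0.05 rad and z of bar in the frame of keeper above 0.035 m), for 0.2 s.
4. the bar sinks onto the cap with the pawl pressed out (contact force between bar and jar above 0.8 N and contact force between pawl and the fingers above 0.5 N), for 0.05 s.
At the end, for the whole second after the job is handed in: the jar stands upright on the tray within 5 mm of its home position and the bar rests on its cap (at least 0.8 N, raised 18 to 26 mm), everything let go and at rest (horizontal distance between jar and seat below 0.005 m and z of jar in the frame of keeper below 0.011 m and angle between jar's own z axis and vertical below 0.05 rad and contact force between bar and jar above 0.8 N and z of bar in the frame of keeper between 0.018 and 0.026 m and linear speed of each of jar, bar below 0.01 m/s); the robot touches nothing.
It fails at once if the bar is rammed against its buffer with more than 25 N (contact force between bar and collar above 25 N).
It fails at once if the pawl is pressed with more than 25 N (contact force between pawl and the fingers above 25 N).
It fails at once if the jar is pushed with more than 25 N by the robot or the bar (contact force between jar and the fingers above 25 N or contact force between bar and jar above 25 N).
It fails at once if the jar is tipped (more than about 17 degrees) (angle between jar's own z axis and vertical above 0.3 rad).
It fails at once if the jar beside the keeper, the funnel or the spoons are moved by more than 15 mm (distance of any of jar5, funnel, spoons from where it was at the start of the episode above 0.015 m).
It also fails if it takes over 72 s, if anything falls off the work surface, if the arm or the gripper's body presses on something with over 40 N, if the wrist force passes 120 N, or if a joint passes its speed limit or range.

### The arm

A 7-joint arm with a two-finger parallel gripper is mounted at the origin on the work surface. World frame = base frame: x ahead of the robot, y to its left, z up, the work surface at z = 0. Lengths are in m, angles in rad, forces in N, time in s.
With the tool pointing down it reaches from about 0.425 to 0.925 m from the base axis. Payload 6.8 kg.
Tool frame: the origin (TCP) lies on the mounting face of the last link; the fingertips stand 173 mm ahead of it and the grasp point (between the pads) lies 155 mm ahead of it (grip_point_offset is the distance from the TCP to the grasp point, in m); x points along the fingers, z is the direction in which the jaws open and shut, and the axes are right-handed (so a half turn about x gives the same grasp; the last joint's range is limited). The gripper opens to 85 mm and grips with 20 to 120 N. Pads are 22 mm wide; open, the fingers measure 114 mm over their backs; the gripper's body (76 mm by 85 mm) begins 54 mm behind the grasp point. The pads swing forward as they close: fully open they stand 13 mm farther back than shut.
Start: joints at [-1.246, 0.477, 0.022, 1.555, -0.011, 1.109, -0.083], TCP at [0.283, 0.613, 0.405] pointing down, gripper open.
Joint ranges: [-2.96, 2.96], [-0.34, 2.1], [-1.41, 1.46], [0.24, 2.44], [-1.37, 4.51], [0.17, 1.92], [-2.96, 2.96]. Speed limits (rad/s): [2.39, 2.39, 3.14, 3.14, 3.14, 3.14, 3.14].

### API

Orientations are given as a rotation vector (axis times angle).
In Python, from bench import * gives the robot as it stands. The module is installed in compiled form; this text tells all that it offers.
- The arm moves only by the tool servo_tool, never from a script. Its argument "motion" is a list of rows, each a list of 5 numbers: the shift along the tool's x, y, z in m, then the turn about the tool's x in degrees, then the gripper command: -1 is fully open, 1 is shut, values between are in proportion. In form: [[dx, dy, dz, turn, fingers], ...]. A call has 1 to 8 rows; each row is the pose to reach, as a shift and turn from the pose measured when the call began, along the tool's axes at that moment; what a row does not reach only later rows make up. A row lasts 1/10 s, in which the tool goes at most 50 mm and 8.59 degrees, less where a joint would pass 70% of its speed; a pose out of reach is approached as far as the arm can. A call with a gripper value outside its range is refused whole. The fingers move at their own pace and stop on an object; "force" is the grip in N (left out, the last holds). Time passes only in rows, so rows that repeat a pose let the fingers close. It gives the time, the measured TCP pose, the force and the opening at its end, in the units of the state.
- get_obs(): the state, without advancing time (a new reading comes with each control period).
- grab_frame(name): name is "side" or "top" or "wrist"; returns the picture (400x640x3 uint8, red, green, blue); there is no depth.
- camera_params(name): a dict with "mtx" (3x3 intrinsics, pixels), "D" ([k1, k2, p1, p2, k3] as OpenCV has them; the pictures are not rectified), "world_to_cam" (4x4, takes a point from world to camera coordinates); the wrist camera has in their place "T_tool_cam" (4x4, takes a point from camera to tool coordinates, whose origin is the TCP and whose axes are the tool frame's). Camera axes: x right, y down, z forward; pixel columns grow to the right and rows downward; lengths in m; the calibration is good to about 2 mm. A picture is of the moment at which its call begins: read the wrist's pose just before it. camera_params takes no time and is no camera call.
- hand_in(): hands the job in, once; it reports no verdict.
The state is a dict: "clock": time; "joints": joint angles; "qvel": joint speeds; "tau": joint torques, N m; "tcp_pos": TCP position; "orientation": TCP orientation; "contact_force": force on the tool from outside, world axes, zero at the start; "moment": the same for the moment, N m; "grip_width": finger opening in m.
Only numpy, scipy, OpenCV 4.12 (cv2) and the standard library are available. Lean on these libraries where they do the work, as an engineer would, in place of code of your own. Each camera call takes 0.05 s, during which the arm holds its last target. There are 200 camera calls.

## Working session

There is one attempt and no reset: what is moved stays moved. The work goes in short steps, Python scripts to look and compute and a tool call to move; the robot and the scene stay as the last step left them, time stands still between calls to the robot, and variables do not carry over. Pictures are saved under pics/ and viewed, about 8 in all and at most 12, crops included, and the job is handed in when it is done.

Besides the shell and the picture viewer there is one more tool, called in YAML: its name, and indented under it one key for each argument. servo_tool: Moves the arm, as the interface text tells. Its arguments: {"type":"object","properties":{"motion":{"type":"array","items":{"type":"array","items":{"type":"number"}}},"force":{"type":"number"}},"required":["motion"]}

```bash
mkdir -p pics; cat > h.py <<'E'
from bench import *
import numpy as np, cv2
from scipy.spatial.transform import Rotation as R
def snap(cam,name):
    o=get_obs(); im=grab_frame(cam); cv2.imwrite('pics/'+name,im[:,:,::-1]); return o,im
def ray(cam,uv,o=None):
    p=camera_params(cam); K=np.array(p['mtx']);D=np.array(p['D'])
    x,y=cv2.undistortPoints(np.array([[uv]],float),K,D)[0,0]; d=np.array([x,y,1.])
    if cam=='wrist':
        T=np.eye(4);T[:3,:3]=R.from_rotvec(o['orientation']).as_matrix();T[:3,3]=o['tcp_pos'];T=T@np.array(p['T_tool_cam'])
    else: T=np.linalg.inv(np.array(p['world_to_cam']))
    d=T[:3,:3]@d; return T[:3,3],d/np.linalg.norm(d)
def onz(cam,uv,z,o=None):
    c,d=ray(cam,uv,o); return c+d*(z-c[2])/d[2]
def two(a,b):
    (c1,d1),(c2,d2)=a,b
    t=np.linalg.lstsq(np.c_[d1,-d2],c2-c1,rcond=None)[0]
    p,q=c1+d1*t[0],c2+d2*t[1]; return (p+q)/2,np.linalg.norm(p-q)
E
python3 - <<'E'
from h import *
np.set_printoptions(precision=4,suppress=True)
o,a=snap('top','t0.png'); _,b=snap('side','s0.png')
cv2.imwrite('pics/both.png',np.vstack([a,b])[:,:,::-1][:, :])
print(o)
for c in('top','side'):print(ray(c,(320,200)))
print(camera_params('wrist'))
print(R.from_rotvec(o['orientation']).as_matrix())
E
```

```text
{'clock': 0.0, 'joints': array([-1.2461,  0.4778,  0.0223,  1.5564, -0.0115,  1.1093, -0.0831]), 'qvel': array([ 0.0014, -0.0005, -0.001 ,  0.0007,  0.0004, -0.0005, -0.0002]), 'tau': array([ -0.0006, -59.647 ,   1.6078, -28.1187,   0.0124,   0.0096,
         0.    ]), 'tcp_pos': array([0.283 , 0.6125, 0.4037]), 'orientation': array([-0.8859,  1.3849,  0.8841]), 'contact_force': array([ 0.4862,  0.9518, -0.1263]), 'moment': array([-0.0478,  0.0105, -0.0051]), 'grip_width': 0.08529205185611957}
(array([ 0.3823, -0.0924,  1.0922]), array([ 0.2422, -0.0322, -0.9697]))
(array([ 0.5687, -0.7387,  0.6765]), array([ 0.0295,  0.7471, -0.664 ]))
{'mtx': array([[294.3631,   0.    , 321.9261],
       [  0.    , 294.3631, 202.63  ],
       [  0.    ,   0.    ,   1.    ]]), 'D': array([0.007, 0.   , 0.   , 0.   , 0.   ]), 'T_tool_cam': array([[ 0.0005, -0.3175,  0.9483,  0.0301],
       [-0.0007, -0.9483, -0.3175,  0.0818],
       [ 1.    , -0.0005, -0.0007,  0.0003],
       [ 0.    ,  0.    ,  0.    ,  1.    ]])}
[[-0.0007 -0.9078  0.4194]
 [-0.0017  0.4194  0.9078]
 [-1.     -0.0001 -0.0018]]
```

View pics/t0.png

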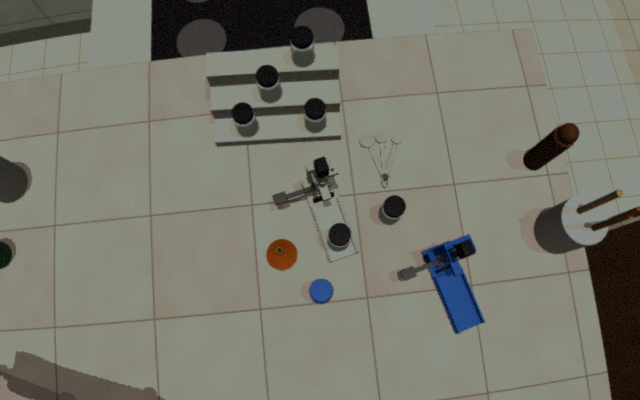

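View pics/s0.png

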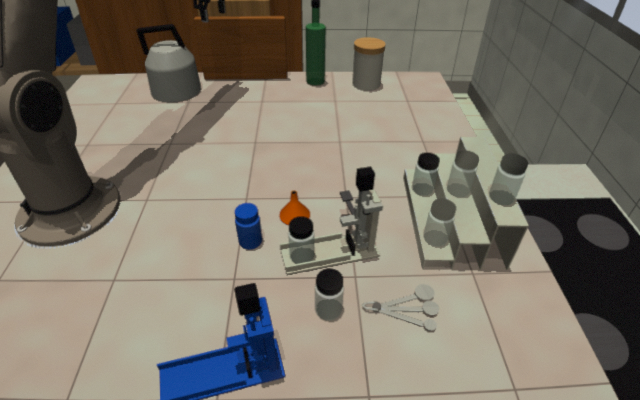

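Target is the white keeper: top view has its knob at ~(321,167), pad at ~(279,198) and jar cap at ~(339,236); side view has its knob at (365,178) and jar at (301,240). Rejected: the blue keeper (455,280), the blue jar (321,291) and jar5 (393,208), which stands outside the channel. I'll confirm with one enlarged crop.

```bash
python3 - <<'E'
from h import *
a=cv2.imread('pics/t0.png')[145:270,255:375]; b=cv2.imread('pics/s0.png')[155:280,270:390]
f=lambda i:cv2.convertScaleAbs(cv2.resize(i,None,fx=3.3,fy=3.3,interpolation=cv2.INTER_CUBIC),alpha=1.3,beta=15)
cv2.imwrite('pics/crop.png',np.hstack([f(a),f(b)]))
E
```

```text
(no output)
```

View pics/crop.png

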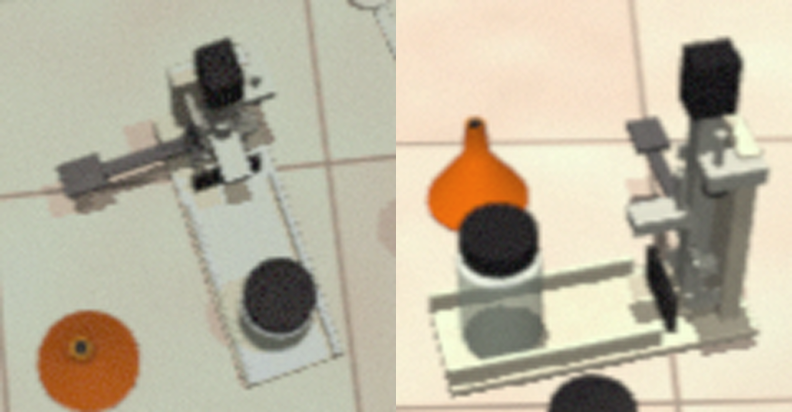

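The crop confirms it: white keeper with black knob, dark pad on the left and clear jar in its channel.

```bash
python3 - <<'E'
from h import *
np.set_printoptions(precision=4,suppress=True)
P={'knob':((321.1,167.1),(365.5,178.3)),'pad':((279.8,197.1),(347,195.3)),'cap':((339.8,233.8),(300.9,226.5))}
for k,(u,v) in P.items():print(k,*two(ray('top',u),ray('side',v)))
print('cap z100',onz('top',(339.8,233.8),.1))
for n,u in(('FL',(329.8,261.7)),('FR',(358.3,252.3))):print(n,onz('top',u,.004))
print('jar5',onz('top',(394,206),.092),'funnel',onz('top',(282,255),.02))
E
```

```text
knob [ 0.6754 -0.1317  0.1888] 0.0022922927445637635
pad [ 0.655  -0.039   0.0671] 0.001547138292131474
cap [ 0.5547 -0.1592  0.0931] 0.000793544654323625
cap z100 [ 0.5531 -0.1588  0.1   ]
FL [ 0.5082 -0.1352  0.004 ]
FR [ 0.5226 -0.2023  0.004 ]
jar5 [ 0.6022 -0.2823  0.092 ] funnel [ 0.5326 -0.0297  0.02  ]
```

```bash
cat >> h.py <<'E'
YAW=np.deg2rad(12.5); KX=np.array([np.cos(YAW),np.sin(YAW),0]); KY=np.array([-KX[1],KX[0],0])
def go(t,yaw=YAW):
    o=get_obs(); M=R.from_rotvec(o['orientation']).as_matrix()
    d=M.T@(np.array(t)-o['tcp_pos']); zt=M[:,2]
    turn=np.rad2deg(np.arctan2(zt[1],zt[0])-yaw)
    print('delta',np.round(d,4),'turn',round(turn,2),'w',round(o['grip_width'],4),'F',np.round(o['contact_force'],1),'tcp',np.round(o['tcp_pos'],4),'t',o['clock'])
E
python3 - <<'E'
from h import *
go([.6754,-.1317,.43])
E
```

```text
delta [-0.0253 -0.6684 -0.5111] turn 52.71 w 0.0856 F [-0.2 -0.8  0.5] tcp [0.283  0.6126 0.4038] t 0.1
```

servo_tool:
  motion:
    - [-0.01,-0.03,-0.023,0,-1]
    - [-0.02,-0.065,-0.05,0,-1]
    - [-0.026,-0.1,-0.077,0,-1]
    - [-0.026,-0.135,-0.104,0,-1]
    - [-0.026,-0.17,-0.131,0,-1]
    - [-0.026,-0.205,-0.158,0,-1]
    - [-0.026,-0.24,-0.184,0,-1]
    - [-0.026,-0.275,-0.21,0,-1]

```text
clock: 0.9
tcp_pos: [0.445, 0.3048, 0.43]
orientation: [-0.886, 1.385, 0.884]
contact_force: [0.9, 1.2, 1.3]
grip_width: 0.0856
```

servo_tool:
  motion:
    - [0,-0.035,-0.027,0,-1]
    - [0,-0.07,-0.054,0,-1]
    - [0,-0.105,-0.08,0,-1]
    - [0,-0.14,-0.107,0,-1]
    - [0,-0.175,-0.134,0,-1]
    - [0,-0.21,-0.16,0,-1]
    - [0,-0.245,-0.187,0,-1]
    - [0,-0.28,-0.214,0,-1]

```text
clock: 1.7
tcp_pos: [0.6099, -0.0085, 0.4301]
orientation: [-0.886, 1.386, 0.885]
contact_force: [1.1, 1.1, 0.1]
grip_width: 0.0854
```

servo_tool:
  motion:
    - [0,-0.02,-0.015,7,-1]
    - [0,-0.045,-0.034,15,-1]
    - [0,-0.07,-0.053,23,-1]
    - [0,-0.09,-0.07,31,-1]
    - [0,-0.105,-0.08,39,-1]
    - [0,-0.105,-0.08,47,-1]
    - [0,-0.105,-0.08,52.7,-1]
    - [0,-0.105,-0.08,52.7,-1]

```text
clock: 2.5
tcp_pos: [0.6717, -0.1249, 0.4295]
orientation: [-0.172, 1.567, 0.17]
contact_force: [0.2, 0.3, 0.4]
grip_width: 0.0853
```

```bash
python3 - <<'E'
from h import *
go([.6754,-.1317,.43])
o,im=snap('wrist','w1.png')
E
```

```text
delta [-0.0005 -0.0074  0.0022] turn -0.02 w 0.0853 F [0.2 0.3 0.4] tcp [ 0.6717 -0.1249  0.4295] t 2.5
```

View pics/w1.png

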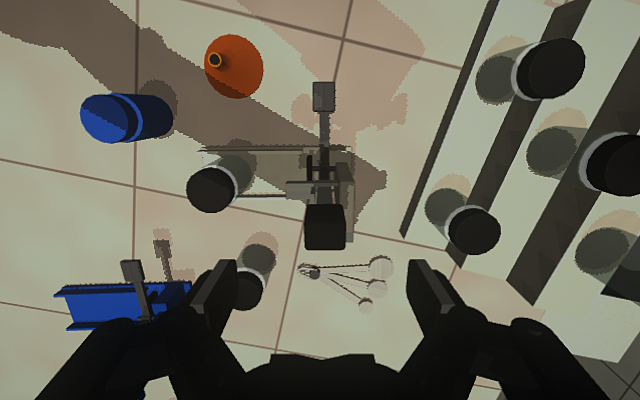

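```bash
python3 - <<'E'
from h import *
o=get_obs(); im=cv2.imread('pics/w1.png'); S=np.array([.6276,-.1423,0])
def kf(p): d=p-S; return np.round([d@KX*1e3,d@KY*1e3,p[2]*1e3],1)
for z in(.203,.209,.215): print([kf(onz('wrist',u,z,o)) for u in((306,249),(345,249))])
for z in(.163,.169): print([kf(onz('wrist',u,z,o)) for u in((306,204),(343,204))])
print('pad',[kf(onz('wrist',u,.07,o)) for u in((313,83),(335,83),(313,111),(335,111))])
print('rail',[kf(onz('wrist',u,.022,o)) for u in((198,150),(350,147))])
print('cap',[kf(onz('wrist',u,.1,o)) for u in((212,189),)])
c=cv2.resize(im[190:260,285:365],None,fx=8,fy=8,interpolation=cv2.INTER_CUBIC); cv2.imwrite('pics/k.png',cv2.convertScaleAbs(c,alpha=1.8,beta=20))
E
```

```text
[array([ 34.2, -13.1, 203. ]), array([ 63.2, -13. , 203. ])]
[array([ 34.6,  -9.9, 209. ]), array([ 62.7,  -9.8, 209. ])]
[array([ 34.9,  -6.8, 215. ]), array([ 62.1,  -6.7, 215. ])]
[array([ 32.4,   8.6, 163. ]), array([ 63.8,   8.7, 163. ])]
[array([ 32.7,  10.7, 169. ]), array([ 63.3,  10.8, 169. ])]
pad [array([ 36.2, 109.6,  70. ]), array([ 59. , 109.6,  70. ]), array([36. , 81.9, 70. ]), array([59.5, 81.9, 70. ])]
rail [array([-112.5,   32.9,   22. ]), array([81.2, 37.2, 22. ])]
cap [array([-70.4,   3.6, 100. ])]
```

View pics/k.png

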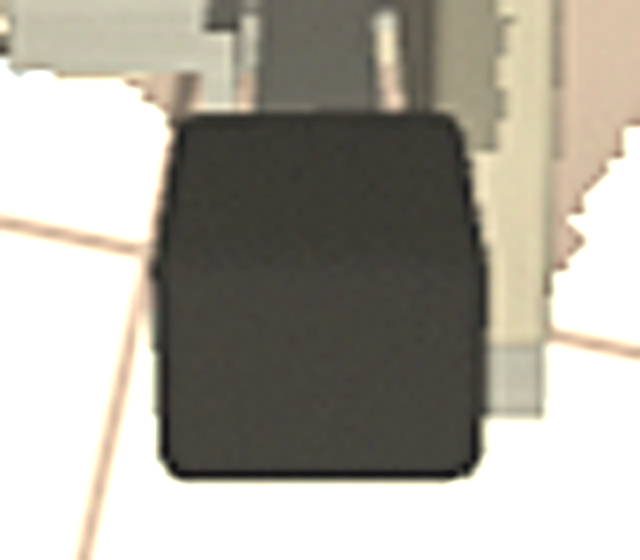

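The crop shows the knob's top face from (160,260) to (485,475) in crop pixels. The wrist view agrees with the triangulation within a few mm. Next I descend and grip.

servo_tool:
  motion:
    - [0,-0.0074,0.002,0,-1]
    - [0.02,-0.0074,0.002,0,-1]
    - [0.04,-0.0074,0.002,0,-1]
    - [0.06,-0.0074,0.002,0,-1]
    - [0.075,-0.0074,0.002,0,-1]
    - [0.087,-0.0074,0.002,0,-1]
    - [0.087,-0.0074,0.002,0,-1]
  force: 40

```text
clock: 3.25
tcp_pos: [0.6746, -0.1317, 0.3408]
orientation: [-0.175, 1.569, 0.173]
contact_force: [0.5, -0.1, 0.1]
grip_width: 0.0851
```

servo_tool:
  motion:
    - [0,0,0,0,0]
    - [0,0,0,0,0.3]
    - [0,0,0,0,0.6]
    - [0,0,0,0,0.8]
    - [0,0,0,0,1]
    - [0,0,0,0,1]
    - [0,0,0,0,1]
    - [0,0,0,0,1]
  force: 40

```text
clock: 4.05
tcp_pos: [0.675, -0.1317, 0.3415]
orientation: [-0.175, 1.568, 0.173]
contact_force: [-0.4, -0.2, 5.7]
grip_width: 0.0293
```

servo_tool:
  motion:
    - [-0.002,0,0,0,1]
    - [-0.004,0,0,0,1]
    - [-0.006,0,0,0,1]
    - [-0.008,0,0,0,1]
    - [-0.01,0,0,0,1]
    - [-0.012,0,0,0,1]
    - [-0.014,0,0,0,1]
    - [-0.016,0,0,0,1]

```text
clock: 4.85
tcp_pos: [0.675, -0.1317, 0.3575]
orientation: [-0.175, 1.568, 0.173]
contact_force: [4.5, -1.3, -6.3]
grip_width: 0.0297
```

servo_tool:
  motion:
    - [-0.002,0,0,0,1]
    - [-0.004,0,0,0,1]
    - [-0.006,0,0,0,1]
    - [-0.008,0,0,0,1]
    - [-0.01,0,0,0,1]
    - [-0.012,0,0,0,1]
    - [-0.014,0,0,0,1]
    - [-0.016,0,0,0,1]

```text
clock: 5.65
tcp_pos: [0.675, -0.1316, 0.3732]
orientation: [-0.175, 1.568, 0.173]
contact_force: [5.2, -1.0, -9.6]
grip_width: 0.0293
```

servo_tool:
  motion:
    - [-0.001,0,0,0,1]
    - [-0.002,0,0,0,1]
    - [-0.003,0,0,0,1]

```text
clock: 5.95
tcp_pos: [0.675, -0.1317, 0.3764]
orientation: [-0.175, 1.568, 0.173]
contact_force: [4.0, -1.9, -4.6]
grip_width: 0.0295
```

servo_tool:
  motion:
    - [-0.001,0,0,0,1]
    - [-0.002,0,0,0,1]

```text
clock: 6.15
tcp_pos: [0.675, -0.1317, 0.3789]
orientation: [-0.175, 1.568, 0.173]
contact_force: [2.1, -1.2, -4.4]
grip_width: 0.0295
```

servo_tool:
  motion:
    - [-0.001,0,0,0,1]
    - [-0.002,0,0,0,1]
    - [-0.003,0,0,0,1]

```text
clock: 6.45
tcp_pos: [0.675, -0.1317, 0.3818]
orientation: [-0.175, 1.568, 0.173]
contact_force: [3.1, -1.4, -6.4]
grip_width: 0.0295
```

servo_tool:
  motion:
    - [-0.001,0,0,0,1]
    - [-0.002,0,0,0,1]
    - [-0.003,0,0,0,1]

```text
clock: 6.75
tcp_pos: [0.675, -0.1317, 0.3847]
orientation: [-0.175, 1.568, 0.173]
contact_force: [5.0, -2.3, -8.1]
grip_width: 0.0296
```

servo_tool:
  motion:
    - [-0.001,0,0,0,1]
    - [-0.002,0,0,0,1]

```text
clock: 6.95
tcp_pos: [0.6751, -0.1316, 0.3864]
orientation: [-0.175, 1.568, 0.173]
contact_force: [4.0, -0.9, -7.2]
grip_width: 0.0295
```

servo_tool:
  motion:
    - [-0.001,0,0,0,1]
    - [-0.002,0,0,0,1]
    - [-0.003,0,0,0,1]

```text
clock: 7.25
tcp_pos: [0.675, -0.1317, 0.39]
orientation: [-0.175, 1.568, 0.173]
contact_force: [1.8, -1.5, -3.1]
grip_width: 0.0296
```

servo_tool:
  motion:
    - [-0.001,0,0,0,1]
    - [-0.002,0,0,0,1]
    - [-0.003,0,0,0,1]

```text
clock: 7.55
tcp_pos: [0.675, -0.1317, 0.393]
orientation: [-0.175, 1.568, 0.173]
contact_force: [4.6, -1.8, -5.7]
grip_width: 0.0296
```

servo_tool:
  motion:
    - [-0.001,0,0,0,1]
    - [-0.002,0,0,0,1]
    - [-0.003,0,0,0,1]

```text
clock: 7.85
tcp_pos: [0.675, -0.1316, 0.3957]
orientation: [-0.175, 1.569, 0.173]
contact_force: [3.9, -1.7, -7.9]
grip_width: 0.0296
```

servo_tool:
  motion:
    - [-0.001,0,0,0,1]
    - [-0.002,0,0,0,1]
    - [-0.003,0,0,0,1]

```text
clock: 8.15
tcp_pos: [0.6751, -0.1316, 0.3986]
orientation: [-0.175, 1.569, 0.173]
contact_force: [4.4, -1.9, -8.1]
grip_width: 0.0293
```

servo_tool:
  motion:
    - [-0.001,0,0,0,1]
    - [-0.002,0,0,0,1]
    - [-0.003,0,0,0,1]

```text
clock: 8.45
tcp_pos: [0.6751, -0.1317, 0.4023]
orientation: [-0.175, 1.568, 0.173]
contact_force: [1.9, -1.4, -4.3]
grip_width: 0.0295
```

servo_tool:
  motion:
    - [-0.001,0,0,0,1]
    - [-0.002,0,0,0,1]
    - [-0.003,0,0,0,1]

```text
clock: 8.75
tcp_pos: [0.6751, -0.1316, 0.4044]
orientation: [-0.175, 1.569, 0.173]
contact_force: [7.0, -2.9, -14.4]
grip_width: 0.0296
```

servo_tool:
  motion:
    - [-0.0005,0,0,0,1]
    - [-0.0005,0,0,0,1]

```text
clock: 8.95
tcp_pos: [0.6751, -0.1316, 0.4041]
orientation: [-0.175, 1.569, 0.173]
contact_force: [5.4, -1.8, -9.2]
grip_width: 0.0296
```

servo_tool:
  motion:
    - [0.001,0,0,0,1]
    - [0.002,0,0,0,1]
    - [0.003,0,0,0,1]

```text
clock: 9.25
tcp_pos: [0.6751, -0.1316, 0.4017]
orientation: [-0.175, 1.569, 0.173]
contact_force: [0.7, 0.4, 3.2]
grip_width: 0.0296
```

servo_tool:
  motion:
    - [0,0,0,0,0.6]
    - [0,0,0,0,0.2]
    - [0,0,0,0,-0.2]
    - [0,0,0,0,-0.6]
    - [0,0,0,0,-1]
    - [0,0,0,0,-1]
    - [0,0,0,0,-1]

```text
clock: 9.95
tcp_pos: [0.6751, -0.1316, 0.4017]
orientation: [-0.175, 1.569, 0.173]
contact_force: [-0.1, -0.3, -0.6]
grip_width: 0.0852
```

```bash
python3 - <<'E'
from h import *
go(get_obs()['tcp_pos'])
_,b=snap('side','s2.png')
c=b[130:290,250:410]; cv2.imwrite('pics/s2c.png',cv2.convertScaleAbs(cv2.resize(c[:,:,::-1],None,fx=3.5,fy=3.5,interpolation=cv2.INTER_CUBIC),alpha=1.3,beta=15))
E
```

```text
delta [0. 0. 0.] turn 0.2 w 0.0852 F [-0.1 -0.3 -0.6] tcp [ 0.6751 -0.1316  0.4017] t 9.95
```

View pics/s2c.png

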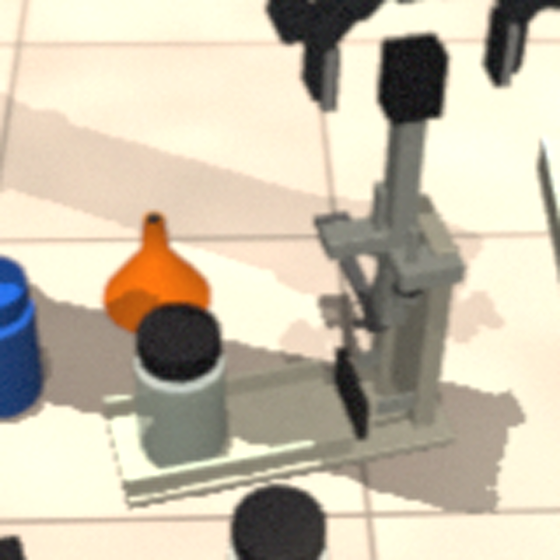

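Bar hangs high, with its knob at (412,75) in the crop, between the open fingers. For the push I'll turn the jaws across the channel and use the flat finger sides.

servo_tool:
  motion:
    - [-0.02,0,0,0,-1]
    - [-0.045,0,0,0,-1]
    - [-0.06,0,0,0,-1]
    - [-0.06,0,-0.04,0,0]
    - [-0.06,0,-0.08,-8,0.5]
    - [-0.06,0,-0.12,-16,1]
    - [-0.06,0,-0.16,-24,1]
    - [-0.06,0,-0.18,-32,1]

```text
clock: 10.8
tcp_pos: [0.4966, -0.1725, 0.4627]
orientation: [-0.612, 1.488, 0.613]
contact_force: [0.2, 0.1, -0.1]
grip_width: 0.0122
```

servo_tool:
  motion:
    - [0,0,0,-8,1]
    - [0,0,0,-16,1]
    - [0,0,0,-24,1]
    - [0,0,0,-32,1]
    - [0,0,0,-40,1]
    - [0,0,0,-48,1]
    - [0,0,0,-56,1]
    - [0,0,0,-58,1]

```text
clock: 11.6
tcp_pos: [0.4964, -0.1726, 0.4628]
orientation: [-1.374, 1.097, 1.38]
contact_force: [0.2, -0.2, -0.4]
grip_width: -0.0001
```

```bash
python3 - <<'E'
from h import *
S=np.array([.6276,-.1423,0])
t=S-.133*KX; t[2]=.3
go(t,YAW+np.pi/2); print(get_obs()['joints'])
o,im=snap('wrist','w3.png')
E
```

```text
delta [ 0.1628 -0.0026  0.0012] turn 0.62 w -0.0001 F [ 0.2 -0.2 -0.4] tcp [ 0.4964 -0.1726  0.4628] t 11.6
[-0.11477401  0.17683732  0.38046287  1.85872196 -0.06947289  1.12418738
  2.09042685]
```

View pics/w3.png

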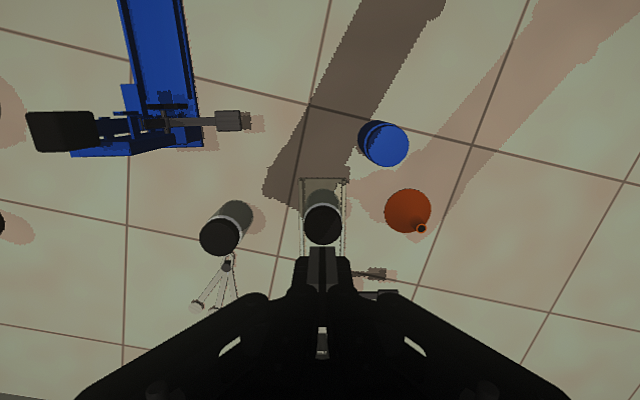

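```bash
python3 - <<'E'
from h import *
S=np.array([.6276,-.1423,0]); o=get_obs()
def kf(p): d=p-S; return np.round([d@KX*1e3,d@KY*1e3,p[2]*1e3],1)
print('cap',kf(onz('wrist',(323,224),.1,o)),'trayfront',[kf(onz('wrist',u,.006,o)) for u in((301,179),(348,179))])
print('blue',kf(onz('wrist',(391,147),.1,o)),kf(onz('wrist',(363,137),.01,o)),kf(onz('wrist',(384,143),.05,o)))
print('tool',kf(o['tcp_pos']))
E
```

```text
cap [-79.6   0.6 100. ] trayfront [array([-112.9,  -32.3,    6. ]), array([-113.6,   37.6,    6. ])]
blue [-173.4   75.8  100. ] [-175.4   56.1   10. ] [-172.   78.   50.]
tool [-134.7   -1.2  462.8]
```

servo_tool:
  motion:
    - [0.03,0,0.0015,0.6,1]
    - [0.07,0,0.0015,0.6,1]
    - [0.11,0,0.0015,0.6,1]
    - [0.15,0,0.0015,0.6,1]
    - [0.185,0,0.0015,0.6,1]
    - [0.215,0,0.0015,0.6,1]
    - [0.24,0,0.0015,0.6,1]
    - [0.25,0,0.0015,0.6,1]

```text
clock: 12.45
tcp_pos: [0.494, -0.1713, 0.2107]
orientation: [-1.363, 1.105, 1.374]
contact_force: [-0.4, 0.9, 0.8]
grip_width: -0.0
```

servo_tool:
  motion:
    - [0,-0.002,0,0,1]
    - [0,-0.005,0,0,1]
    - [0,-0.008,0,0,1]
    - [0,-0.011,0,0,1]
    - [0,-0.014,0,0,1]

```text
clock: 12.95
tcp_pos: [0.5083, -0.1682, 0.2113]
orientation: [-1.364, 1.104, 1.373]
contact_force: [-0.2, -0.3, -0.3]
grip_width: 0.0001
```

```bash
python3 - <<'E'
from h import *
S=np.array([.6276,-.1423,0]); o=get_obs(); go(o['tcp_pos'],YAW+np.pi/2)
d=o['tcp_pos']-S; print(d@KX,d@KY)
_,b=snap('side','s4.png')
c=b[130:290,250:410]; cv2.imwrite('pics/s4c.png',cv2.convertScaleAbs(cv2.resize(c[:,:,::-1],None,fx=3.5,fy=3.5,interpolation=cv2.INTER_CUBIC),alpha=1.3,beta=15))
E
```

```text
delta [0. 0. 0.] turn -0.06 w 0.0001 F [-0.2 -0.3 -0.3] tcp [ 0.5083 -0.1682  0.2113] t 12.95
-0.12207924916639266 0.0005471203151739354
```

View pics/s4c.png

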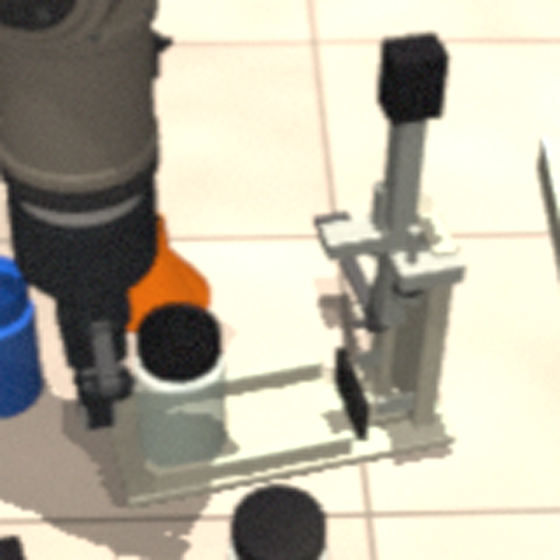

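Fingers stand just behind the jar (98,410), below the cap and aligned with the channel. Pushing now.

servo_tool:
  motion:
    - [0,-0.002,0,0,1]
    - [0,-0.004,0,0,1]
    - [0,-0.006,0,0,1]
    - [0,-0.008,0,0,1]
    - [0,-0.01,0,0,1]
    - [0,-0.012,0,0,1]
    - [0,-0.014,0,0,1]
    - [0,-0.016,0,0,1]

```text
clock: 13.8
tcp_pos: [0.5242, -0.1648, 0.2112]
orientation: [-1.364, 1.105, 1.373]
contact_force: [-2.9, -0.5, 3.3]
grip_width: 0.0002
```

servo_tool:
  motion:
    - [0,-0.0025,0,0,1]
    - [0,-0.005,0,0,1]
    - [0,-0.0075,0,0,1]
    - [0,-0.01,0,0,1]
    - [0,-0.0125,0,0,1]
    - [0,-0.015,0,0,1]
    - [0,-0.0175,0,0,1]
    - [0,-0.02,0,0,1]

```text
clock: 14.6
tcp_pos: [0.5439, -0.1605, 0.2111]
orientation: [-1.364, 1.105, 1.373]
contact_force: [-3.5, -1.7, 4.6]
grip_width: 0.0001
```

```bash
python3 - <<'E'
from h import *
S=np.array([.6276,-.1423,0]); o=get_obs(); go(o['tcp_pos'],YAW+np.pi/2)
d=o['tcp_pos']-S; print(d@KX,d@KY)
_,b=snap('side','s5.png')
c=b[130:290,250:410]; cv2.imwrite('pics/s5c.png',cv2.convertScaleAbs(cv2.resize(c[:,:,::-1],None,fx=3.5,fy=3.5,interpolation=cv2.INTER_CUBIC),alpha=1.3,beta=15))
E
```

```text
delta [0. 0. 0.] turn -0.07 w 0.0001 F [-3.5 -1.7  4.6] tcp [ 0.5439 -0.1605  0.2111] t 14.6
-0.08567722329823549 0.00030427054999456675
```

View pics/s5c.png

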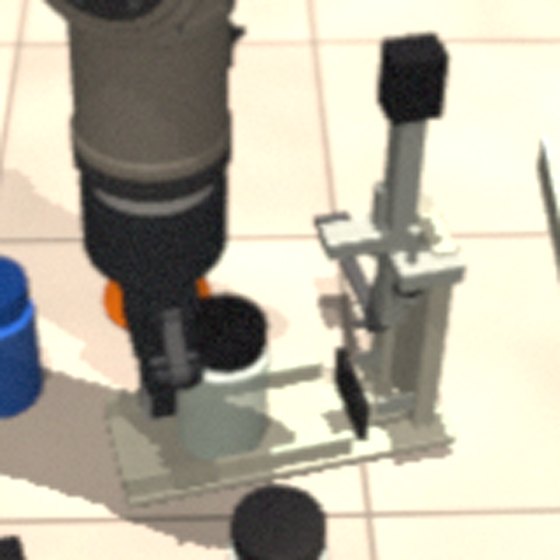

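servo_tool:
  motion:
    - [0,0,0,0,1]
    - [0,0,0,0,1]

```text
clock: 14.85
tcp_pos: [0.5444, -0.1603, 0.2111]
orientation: [-1.365, 1.104, 1.373]
contact_force: [-2.2, -0.8, 3.7]
grip_width: 0.0001
```

servo_tool:
  motion:
    - [0,0.002,0,0,1]
    - [0,0.004,0,0,1]
    - [0,0.006,0,0,1]
    - [0,0.008,0,0,1]

```text
clock: 15.25
tcp_pos: [0.5365, -0.1619, 0.211]
orientation: [-1.365, 1.104, 1.373]
contact_force: [0.0, 1.0, 0.5]
grip_width: 0.0002
```

```bash
python3 - <<'E'
from h import *
b0=cv2.cvtColor(cv2.imread('pics/s5.png'),cv2.COLOR_BGR2GRAY)
_,b=snap('side','s6.png'); b1=cv2.cvtColor(b,cv2.COLOR_RGB2GRAY)
for g in (b0,b1):
    for (r0,r1) in((220,232),(248,258)):
        row=g[r0:r1,315:345].mean(0).astype(int); print(r0,row)
E
```

```text
220 [  8   8   9   9   9  10   6   9  11  21  60 123 161 173 175 177 179 185
 188 188 189 188 188 188 189 188 184 174 164 159]
248 [ 87  87  86  85  84  83  80  79  79  79  86  99 114 125 131 137 147 157
 165 180 191 190 189 188 187 185 180 170 157 137]
220 [ 10  10   9  11  10  11   9  11  14  48 115 161 176 183 188 188 189 189
 189 189 189 189 188 188 189 188 185 175 164 159]
248 [ 87  87  86  85  84  84  81  80  80  82  93 115 136 147 154 168 185 193
 193 193 192 191 190 189 188 185 180 171 156 137]
```

servo_tool:
  motion:
    - [0.004,0,0,0,1]
    - [0.004,-0.0025,0,0,1]
    - [0.004,-0.005,0,0,1]
    - [0.004,-0.0075,0,0,1]
    - [0.004,-0.01,0,0,1]
    - [0.004,-0.0125,0,0,1]
    - [0.004,-0.015,0,0,1]
    - [0.004,-0.0175,0,0,1]

```text
clock: 16.1
tcp_pos: [0.5533, -0.1583, 0.2069]
orientation: [-1.364, 1.104, 1.373]
contact_force: [-1.3, 0.4, 1.9]
grip_width: -0.0002
```

servo_tool:
  motion:
    - [0,-0.002,0,0,1]
    - [0,-0.004,0,0,1]
    - [0,-0.006,0,0,1]
    - [0,-0.008,0,0,1]
    - [0,-0.01,0,0,1]
    - [0,-0.012,0,0,1]
    - [0,-0.014,0,0,1]
    - [0,-0.016,0,0,1]

```text
clock: 16.9
tcp_pos: [0.5691, -0.1548, 0.2068]
orientation: [-1.364, 1.104, 1.373]
contact_force: [-1.8, -0.9, 2.0]
grip_width: 0.0
```

servo_tool:
  motion:
    - [0,-0.002,0,0,1]
    - [0,-0.004,0,0,1]
    - [0,-0.006,0,0,1]
    - [0,-0.008,0,0,1]
    - [0,-0.01,0,0,1]
    - [0,-0.012,0,0,1]

```text
clock: 17.5
tcp_pos: [0.581, -0.1522, 0.2067]
orientation: [-1.364, 1.104, 1.373]
contact_force: [-1.2, -1.3, 1.1]
grip_width: 0.0002
```

```bash
python3 - <<'E'
from h import *
S=np.array([.6276,-.1423,0]); o=get_obs(); go(o['tcp_pos'],YAW+np.pi/2)
d=o['tcp_pos']-S; print(d@KX,d@KY)
_,b=snap('side','s7.png')
c=b[130:290,250:410]; cv2.imwrite('pics/s7c.png',cv2.convertScaleAbs(cv2.resize(c[:,:,::-1],None,fx=3.5,fy=3.5,interpolation=cv2.INTER_CUBIC),alpha=1.3,beta=15))
E
```

```text
delta [0. 0. 0.] turn -0.06 w 0.0002 F [-1.2 -1.3  1.1] tcp [ 0.581  -0.1522  0.2067] t 17.5
-0.04764806387988745 0.00042912955600310715
```

View pics/s7c.png

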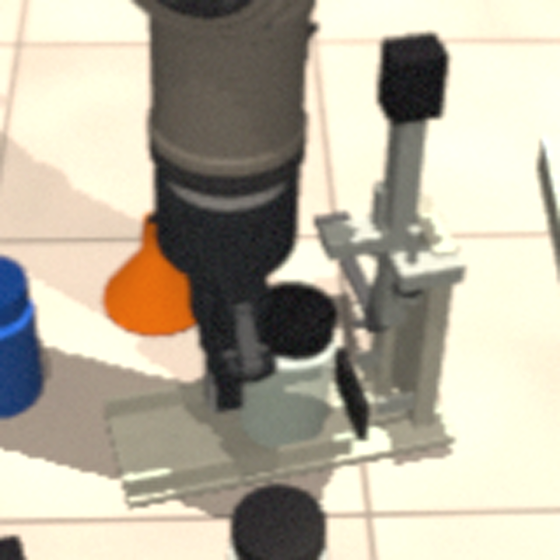

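Jar upright, right edge at (333,410), stop face at ~(345,390); about 10 mm remain, and the gripper body is close to the nose at (320,225). Going slowly.

servo_tool:
  motion:
    - [0,-0.0015,0,0,1]
    - [0,-0.003,0,0,1]
    - [0,-0.0045,0,0,1]
    - [0,-0.006,0,0,1]

```text
clock: 17.95
tcp_pos: [0.5873, -0.1507, 0.2067]
orientation: [-1.365, 1.104, 1.373]
contact_force: [-1.2, -0.2, 0.3]
grip_width: 0.0003
```

servo_tool:
  motion:
    - [0,-0.001,0,0,1]
    - [0,-0.002,0,0,1]
    - [0,-0.003,0,0,1]

```text
clock: 18.25
tcp_pos: [0.5903, -0.1501, 0.2067]
orientation: [-1.365, 1.104, 1.373]
contact_force: [-1.1, -0.4, 1.0]
grip_width: 0.0
```

servo_tool:
  motion:
    - [0,-0.001,0,0,1]
    - [0,-0.002,0,0,1]
    - [0,-0.003,0,0,1]

```text
clock: 18.55
tcp_pos: [0.5929, -0.1496, 0.2066]
orientation: [-1.364, 1.105, 1.373]
contact_force: [-4.8, -0.4, 2.5]
grip_width: 0.0003
```

servo_tool:
  motion:
    - [0,-0.0005,0,0,1]
    - [0,-0.001,0,0,1]
    - [0,-0.001,0,0,1]

```text
clock: 18.85
tcp_pos: [0.5933, -0.1497, 0.2065]
orientation: [-1.363, 1.106, 1.374]
contact_force: [-4.7, -1.1, 2.8]
grip_width: -0.0002
```

```bash
python3 - <<'E'
from h import *
_,b=snap('side','s8.png')
c=b[130:290,250:410]; cv2.imwrite('pics/s8c.png',cv2.convertScaleAbs(cv2.resize(c[:,:,::-1],None,fx=3.5,fy=3.5,interpolation=cv2.INTER_CUBIC),alpha=1.3,beta=15))
E
```

```text
(no output)
```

View pics/s8c.png

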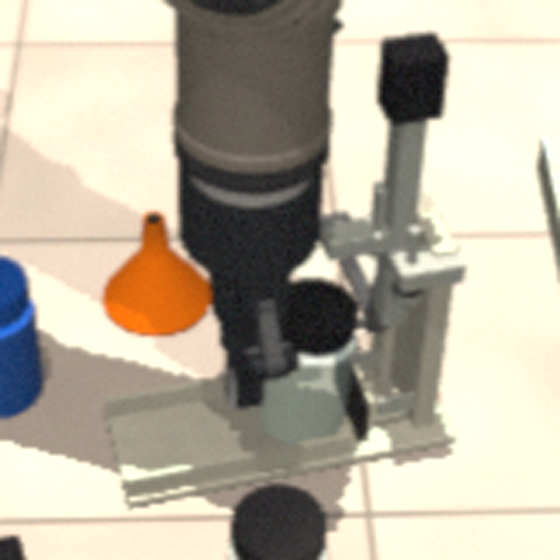

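```bash
python3 - <<'E'
from h import *
o=get_obs(); print(np.round(o['contact_force'],2),np.round(o['moment'],3))
o,a=snap('top','t9.png')
g=cv2.cvtColor(a,cv2.COLOR_RGB2GRAY)
s=cv2.imread('pics/s8.png',0)
# side view: jar glass right edge / stop
for r in range(236,250,3): print(r,s[r,322:362])
E
```

```text
[-4.84 -0.43  4.31] [-0.177  0.886 -0.025]
236 [  9  23  21  17  28  36  33  28  23  25  41  70  82  88  94  92  92  92
  93 103 117 124 114  86  58  52  49  42  40  79 126 120  86  80  79  71
  73  84  82  73]
239 [ 12  19  24  51  73  81  82  85  89  90  93  91  99 113 118 118 119 122
 123 124 125 125 121  94  58  50  46  35  26  24  54  88 103 104  94  80
  78  80  81  82]
242 [ 15  23  26  58  79  85  86  87  87  89  89  88  87  89  88  89  88  89
  89  90  88  93  96 103  87  55  43  28  10   9  13  49 125 144 115  96
  89  85  83  85]
245 [ 25  31  50  69  84  85  87  88  87  87  86  89  89  88  87  89  88  88
  86  88  85  85  84  83  80  69  43  22   9  13  13  22  42  91 113 104
  98  96  88  83]
248 [ 79  77  81  84  83  87  88  88  88  88  90  88  89  86  87  87  89  86
  85  87  87  85  81  80  78  74  64  38  15  13  12  10  26  67  99 100
  93  94  98 101]
```

Force lever about the TCP is ≈0.18 m, so contact is low on the jar (not the nose). Force rose from 1.2 to 4.8 N with no further motion, so the jar is home. Retreating.

servo_tool:
  motion:
    - [0,0.001,0,0,1]
    - [0,0.003,0,0,1]
    - [0,0.008,0,0,1]
    - [0,0.02,0,0,1]
    - [0,0.04,0,0,1]
    - [0,0.05,0,0,1]
    - [-0.03,0.05,0,0,1]
    - [-0.07,0.05,0,0,1]

```text
clock: 19.75
tcp_pos: [0.5435, -0.1603, 0.2761]
orientation: [-1.359, 1.109, 1.378]
contact_force: [-0.0, 0.3, -0.8]
grip_width: -0.0002
```

servo_tool:
  motion:
    - [-0.04,0,0,0,1]
    - [-0.08,0,0,0,1]
    - [-0.12,0,0,0,1]
    - [-0.13,0,0.03,0,1]
    - [-0.13,0,0.06,0,1]
    - [-0.13,0,0.09,0,1]
    - [-0.13,0,0.095,0,1]

```text
clock: 20.45
tcp_pos: [0.5242, -0.0639, 0.4064]
orientation: [-1.361, 1.104, 1.382]
contact_force: [0.3, -0.3, -0.3]
grip_width: 0.0001
```

servo_tool:
  motion:
    - [0,0,0,8,1]
    - [0,0,0,16,1]
    - [0,0,0,24,1]
    - [0,0,0,32,1]
    - [0,0,0,40,1]
    - [0,0,0,48,1]
    - [0,0,0,56,1]
    - [0,0,0,64,1]

```text
clock: 21.25
tcp_pos: [0.5239, -0.0647, 0.4064]
orientation: [-0.519, 1.519, 0.529]
contact_force: [1.0, 0.0, 0.4]
grip_width: 0.0001
```

servo_tool:
  motion:
    - [0,0,0,8,1]
    - [0,0,0,16,1]
    - [0,0,0,24,1]
    - [0,0,0,26,1]
    - [0,0,0,26,1]

```text
clock: 21.75
tcp_pos: [0.5237, -0.0653, 0.4063]
orientation: [-0.166, 1.577, 0.17]
contact_force: [0.2, 0.5, -0.3]
grip_width: 0.0003
```

```bash
python3 - <<'E'
from h import *
go([.6541,-.0386,.30])
S=np.array([.6276,-.1423,0])
def kf(p): d=p-S; return np.round([d@KX*1e3,d@KY*1e3,p[2]*1e3],1)
o,w=snap('wrist','w10.png'); _,t=snap('top','t10.png'); _,s=snap('side','s10.png')
T=t[135:275,245:385]; Q=s[130:270,270:410]
f=lambda i,k:cv2.convertScaleAbs(cv2.resize(i[:,:,::-1],None,fx=k,fy=k,interpolation=cv2.INTER_CUBIC),alpha=1.3,beta=15)
bot=np.hstack([f(T,2),f(Q,2)])
top=cv2.resize(w[:,:,::-1],(480,300)); pad=np.zeros((300,560,3),np.uint8); pad[:,:480]=top
cv2.imwrite('pics/m10.png',np.vstack([pad,bot])); print(o['clock'])
E
```

```text
delta [ 0.1046 -0.002   0.1344] turn -0.26 w 0.0003 F [ 0.2  0.5 -0.3] tcp [ 0.5237 -0.0653  0.4063] t 21.75
21.75
```

View pics/m10.png

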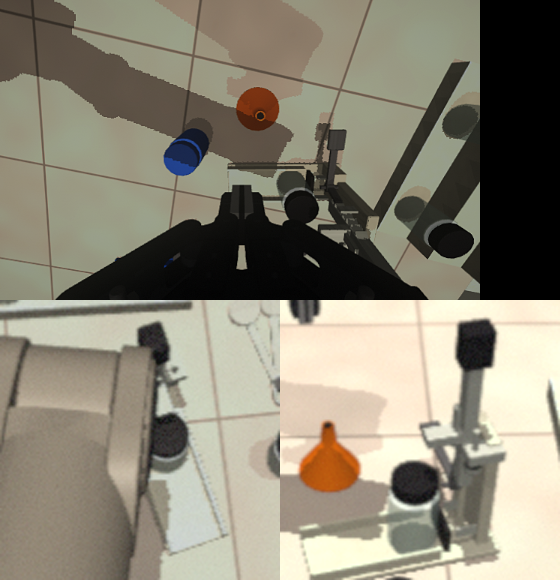

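```bash
python3 - <<'E'
from h import *
S=np.array([.6276,-.1423,0]); o=get_obs()
def kf(p): d=p-S; return np.round([d@KX*1e3,d@KY*1e3,p[2]*1e3],1)
print('pad',kf(onz('wrist',(450,185),.07,o)),kf(onz('wrist',(450,185),.065,o)),'cap',kf(onz('wrist',(401,275),.1,o)))
im=cv2.imread('pics/w10.png',0)
for r in(178,185,192): print(im[r,425:475:2])
print(im[165:210:2,447])
E
```

```text
pad [48.  98.6 70. ] [50.1 97.3 65. ] cap [ -4.1   7.  100. ]
[ 88  89  65  59  42  63  75  33  59  62  59  62  61  58  60  59  60  57
  79 159 154 153 154 153 153]
[ 87  79  50  43  64  74  48  47  61  62  59  62  58  58  58  59  57  50
 140 154 154 154 154 153 153]
[ 80  43  47  51 139 148  18  56  60  59  61  63  55  58  58  59  57  80
 159 154 154 154 153 153 153]
[156 155 156 164  27  61  62  63  63  62  62  62  62  62  61  60  60  46
  57  57  58  57  57]
```

servo_tool:
  motion:
    - [0,0,0.04,0,1]
    - [0,0,0.08,0,1]
    - [0,-0.002,0.12,0,1]
    - [0.03,-0.002,0.134,0,1]
    - [0.07,-0.002,0.134,0,1]
    - [0.105,-0.002,0.134,0,1]
    - [0.13,-0.002,0.134,0,1]
    - [0.143,-0.002,0.134,0,1]

```text
clock: 22.7
tcp_pos: [0.6524, -0.0382, 0.2589]
orientation: [-0.167, 1.581, 0.172]
contact_force: [-0.7, 0.1, 0.5]
grip_width: 0.0
```

servo_tool:
  motion:
    - [0.003,0,0,0,1]
    - [0.006,0,0,0,1]
    - [0.009,0,0,0,1]
    - [0.012,0,0,0,1]
    - [0.014,0,0,0,1]

```text
clock: 23.2
tcp_pos: [0.6524, -0.0381, 0.2455]
orientation: [-0.167, 1.58, 0.172]
contact_force: [0.3, 0.2, -0.4]
grip_width: -0.0001
```

```bash
python3 - <<'E'
from h import *
go([.6541,-.0386,.243])
E
```

```text
delta [ 0.0025 -0.0009  0.0016] turn -0.13 w -0.0001 F [ 0.3  0.2 -0.4] tcp [ 0.6524 -0.0381  0.2455] t 23.2
```

servo_tool:
  motion:
    - [0.0015,-0.001,0.0015,0,1]
    - [0.003,-0.001,0.0015,0,1]
    - [0.0045,-0.001,0.0015,0,1]
    - [0.006,-0.001,0.0015,0,1]
    - [0.0075,-0.001,0.0015,0,1]

```text
clock: 23.7
tcp_pos: [0.6543, -0.0386, 0.2382]
orientation: [-0.167, 1.579, 0.173]
contact_force: [1.2, 1.1, 2.0]
grip_width: 0.0002
```

servo_tool:
  motion:
    - [0.0015,0,0,0,1]
    - [0.003,0,0,0,1]
    - [0.0045,0,0,0,1]
    - [0.006,0,0,0,1]

```text
clock: 24.1
tcp_pos: [0.6542, -0.0385, 0.2321]
orientation: [-0.167, 1.579, 0.173]
contact_force: [1.0, 0.7, 1.7]
grip_width: -0.0004
```

servo_tool:
  motion:
    - [0.001,0,0,0,1]
    - [0.002,0,0,0,1]
    - [0.003,0,0,0,1]

```text
clock: 24.4
tcp_pos: [0.6542, -0.0387, 0.2291]
orientation: [-0.167, 1.578, 0.172]
contact_force: [0.4, 0.1, 2.3]
grip_width: -0.0
```

```bash
cat >> h.py <<'E'
def knob(name):
    o,s=snap('side',name); m=(s[130:195,350:385].max(2)<45).astype(np.uint8)
    n,l,st,c=cv2.connectedComponentsWithStats(m); i=1+np.argmax(st[1:,4]); print('knob',st[i],c[i]+[350,130],o['clock'],np.round(o['contact_force'],1))
E
python3 - <<'E'
from h import *
for f in('pics/s0.png','pics/s10.png'):
    s=cv2.imread(f); m=(s[130:195,350:385].max(2)<45).astype(np.uint8)
    n,l,st,c=cv2.connectedComponentsWithStats(m); i=1+np.argmax(st[1:,4]); print(f,st[i],c[i]+[350,130])
knob('s11.png')
E
```

```text
pics/s0.png [  6  38  18  24 352] [364.74147727 179.01704545]
pics/s10.png [  9  10  18  26 396] [367.36616162 152.26515152]
knob [   0    0   27   65 1033] [360.44917715 157.63891578] 24.4 [0.4 0.1 2.3]
```

servo_tool:
  motion:
    - [0.001,0,0,0,1]
    - [0.002,0,0,0,1]
    - [0.002,0,0,0,1]
    - [0.002,0,0,0,1]
    - [0.002,0,0,0,1]
    - [0.002,0,0,0,1]
    - [0.002,0,0,0,1]
    - [0.002,0,0,0,1]

```text
clock: 25.25
tcp_pos: [0.6542, -0.0388, 0.2271]
orientation: [-0.167, 1.578, 0.172]
contact_force: [0.3, -1.4, 1.5]
grip_width: 0.0001
```

```bash
python3 - <<'E'
from h import *
o,s=snap('side','s12.png'); print(o['tcp_pos'],o['contact_force'])
for f in('s10','s11','s12'):
    g=cv2.imread(f'pics/{f}.png',0); print(f,g[136:210:2,368:376].mean(1).astype(int))
a,b=[cv2.imread(f'pics/{f}.png',0).astype(int) for f in('s11','s12')]
ys,xs=np.where(abs(a-b)>30); print(len(ys),ys.min(),ys.max(),xs.min(),xs.max())
E
```

```text
[ 0.65423853 -0.03876055  0.22706269] [ 0.30099907 -1.36302432  1.46488943]
s10 [179 170  62  24  19  18   9   5   5   5   8   8  11  10  93 128 132 138
 141 142 145 147 150 152 153 148 149 154 135 129 120  86 111 133 154 167
 101]
s11 [140 145 149 148 160 143  58  33  22  16   9   6  11  10  13   8   7  20
  82 125 145 150 153 154 146 149 152 155 128 137 125  95 118 139 156 169
 102]
s12 [141 144 145 147 159 160 166 168 174 176 177 145  75  50  33  17   6  12
  29  33  36  41  49 114 146 152 156 157 139 134 132 104 132 142 156 169
 103]
843 13 252 142 377
```

servo_tool:
  motion:
    - [0,0,0,0,1]
    - [0,0,0,0,1]
    - [0,0,0,0,1]
    - [0,0,0,0,1]
    - [0,0,0,0,1]
    - [0,0,0,0,1]
    - [0,0,0,0,1]
    - [0,0,0,0,1]

```text
clock: 26.1
tcp_pos: [0.6542, -0.0387, 0.227]
orientation: [-0.167, 1.578, 0.172]
contact_force: [1.4, 0.1, 2.1]
grip_width: -0.0001
```

```bash
python3 - <<'E'
from h import *
o,s=snap('side','s13.png'); print(o['tcp_pos'],o['contact_force'])
for f in('s0','s12','s13'):
    g=cv2.imread(f'pics/{f}.png',0); print(f,g[156:200,368:374].mean(1).astype(int))
E
```

```text
[ 0.65424079 -0.03874815  0.22703676] [1.35428805 0.12464791 2.07739222]
s0 [169 170 171 171 170 169 170 171 171 168 137  96  71  55  38  25  21  18
  12   8   9  10  12  10  13   9  14  16  20  19  23  25  29  64 123 127
 115 106 117 131 109  90  84  93]
s12 [176 171 132  80  44  28  22  19  20  21  16   9   6   9   8   7   9   8
  10   7  10  10  10  11  15  35  94 129 134 136 142 146 148 150 149 139
 124 114 116 129 114  91  83  95]
s13 [177 171 132  80  43  27  22  20  20  17  17   8   8   9   6   9   8   6
   6   9   9  10  14  11  14  38  94 129 134 135 143 147 148 150 149 139
 124 113 117 130 114  91  82  95]
```

Bar is stationary at about 22 mm lift on the cap. Releasing gently and retreating.

servo_tool:
  motion:
    - [-0.003,0,0,0,1]
    - [-0.006,0,0,0,1]
    - [-0.01,0,0,0,1]
    - [-0.015,0,0,0,1]
    - [-0.022,0,0,0,1]
    - [-0.05,0,0,0,1]
    - [-0.09,0,0,0,1]
    - [-0.13,0,0,0,1]

```text
clock: 26.95
tcp_pos: [0.6556, -0.0392, 0.3582]
orientation: [-0.167, 1.58, 0.172]
contact_force: [0.6, -0.4, -0.2]
grip_width: 0.0002
```

servo_tool:
  motion:
    - [-0.03,0.03,0,0,1]
    - [-0.06,0.07,0,0,1]
    - [-0.06,0.11,0,0,1]
    - [-0.06,0.15,0,0,1]
    - [-0.06,0.16,0,0,1]
    - [-0.06,0.16,0,0,1]
    - [-0.06,0.16,0,0,1]

```text
clock: 27.65
tcp_pos: [0.6224, 0.1155, 0.419]
orientation: [-0.167, 1.58, 0.17]
contact_force: [-0.2, -1.0, -0.1]
grip_width: -0.0001
```

```bash
python3 - <<'E'
from h import *
np.set_printoptions(precision=4,suppress=True)
o,s=snap('side','s14.png'); _,t=snap('top','t14.png'); print(o['clock'],o['tcp_pos'],o['contact_force'],abs(o['qvel']).max())
for f in('s10','s14'):
    im=cv2.imread(f'pics/{f}.png'); m=(im[130:200,350:385].max(2)<45).astype(np.uint8)
    n,l,st,c=cv2.connectedComponentsWithStats(m); i=1+np.argmax(st[1:,4]); print(f,c[i]+[350,130])
    m=(im[205:245,310:350].max(2)<45).astype(np.uint8)
    n,l,st,c=cv2.connectedComponentsWithStats(m); i=1+np.argmax(st[1:,4]); print(' cap',st[i],c[i]+[310,205])
for f in('t0','t14'):  # bystanders moved?
    im=cv2.imread(f'pics/{f}.png'); h=cv2.cvtColor(im,cv2.COLOR_BGR2HSV)
    m=cv2.inRange(h,(3,150,90),(18,255,255))[230:280,255:310]; print(f,'funnel',np.argwhere(m).mean(0))
    m=(im[185:225,375:410].max(2)<45); print(f,'jar5',np.argwhere(m).mean(0))
E
```

```text
27.65 [0.6224 0.1155 0.419 ] [-0.1814 -1.0018 -0.0895] 0.0209322142554111
s10 [367.3662 152.2652]
 cap [ 16   6  23  21 389] [337.0643 221.108 ]
s14 [365.3152 171.2554]
 cap [ 16   6  24  21 341] [336.0997 221.868 ]
t0 funnel [24.378  26.4522]
t0 jar5 [21.2975 18.898 ]
t14 funnel [24.3541 26.415 ]
t14 jar5 [21.2616 18.9622]
```

```bash
python3 -c "
from bench import *
print(hand_in())"
```

```text
the job is handed in; nothing more can be done
None
```

I secured the jar and handed the job in at about 28 s on the robot's clock; the hand-in gives no verdict.

**What I did:**
- **Raise the bar:** I lifted it by the knob until the wrist force jumped to 14 N at about 66 mm of lift. I took that as the buffer, because pawl clicks alone gave at most 10 N. I then eased the bar down and let it hang on its pawl at about 64 mm.
- **Slide the jar:** I pushed it home with the shut fingers, low on the glass. At the stop the force rose from 1.2 N to about 5 N with no further motion. The lever of that force put the contact low on the jar, so it was not the gripper touching the nose.
- **Lower the bar:** I pressed the thumb pad about 14 mm at about 2 N and held it until the bar stopped sinking. Then I let go and moved the arm clear.

**Last checks:**
- **Bar:** the knob's image position puts the lift at about 21–22 mm, where it should rest on the cap.
- **Jar:** the cap's place in the side view is unchanged within 1 px, apart from the part now hidden by the nose.
- **Bystanders:** the funnel and jar5 have not moved. I did not check the spoons, but the arm never went near them.

**Disagreements:**
- **Jar tilt:** on the first stretch of the push the jar leaned about 1° and the tool felt about 4 N of vertical force. I backed off and pushed 4 mm lower, which cut that to about 2 N or less until the stop.
- **Jar position:** a rough single-ray reading of the cap was off by about 4 mm along the channel and 7 mm across it. The channel leaves the jar only about 3 mm of side play, so I trusted contact over that reading.

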